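Open the empty wrapping-paper dispenser for a new roll

TASK

One of the two wrapping-paper dispensers on the flower bench has run out and holds only a bare cardboard core. With the fingertips, without gripping anything, gently push its cutter bar up and back past its balance point so that it stays fully open, resting against its stops, ready for the new roll. Leave the cutter bar of the other dispenser closed, and everything else on the bench where it stands.

Things in the scene. Friction and masses are not known exactly. Their poses are not given: they have to be found in the camera images.
- empty_dispenser: Grey steel paper dispenser fixed to the bench, x -75 to 120 mm, 285 mm wide over the counterweights. It has run out: on its axle is only a bare brown cardboard core, 50 mm thick. Origin: centre of its underside; x from its front (faces the robot) to its back, y along the roll, z up. End plates at y = +-124 mm, 127 mm high (136 at the back). Axle at x 0, z 115 mm; bar hinge at x 75, z 75 mm.
- empty_bar_grip (a point): Centre of the empty dispenser's smooth red grip: a level tube 18 mm thick, 160 mm long, along y, on the top of the cutter bar's front edge (bar: aluminium strip 34 x 262 x 4 mm between two side arms). Closed it is at x -6, z 163 mm in the dispenser's frame, with nothing in front of it. It swings about the hinge at radius 119 mm, up and to the back.
- empty_bar_hinge (a point): Middle of the hinge line of the empty dispenser's cutter bar (between the two end plates, nothing solid at this point); axes as the dispenser's, the hinge line runs along y.
- empty_bar (a joint): Angle of the empty dispenser's cutter bar: 0 closed (resting on the core), 1.21 rad fully open, up and back against its rubber stops. Yellow counterweight discs behind the hinge balance it at about 0.71 rad: before that it falls shut, past it it tips back and stays. A push of about 3 to 6 N at the grip moves it.
- full_dispenser: Grey steel paper dispenser fixed to the bench, x -75 to 120 mm, 285 mm wide over the counterweights. It is the same model but holds a full roll of sage-green paper, 100 mm thick and 228 mm wide. Origin: centre of its underside; x from its front (faces the robot) to its back, y along the roll, z up. End plates at y = +-124 mm, 127 mm high (136 at the back). Axle at x 0, z 115 mm; bar hinge at x 75, z 75 mm.
- full_bar_grip (a point): Centre of the full dispenser's smooth red grip: a level tube 18 mm thick, 160 mm long, along y, on the top of the cutter bar's front edge (bar: aluminium strip 34 x 262 x 4 mm between two side arms). Closed it is at x 24, z 183 mm in the dispenser's frame, with nothing in front of it. It swings about the hinge at radius 119 mm, up and to the back.
- full_bar (a joint): Angle of the full dispenser's cutter bar: 0 closed (resting on the full roll), 0.91 rad fully open, up and back against its rubber stops. Yellow counterweight discs behind the hinge balance it at about 0.4 rad: before that it falls shut, past it it tips back and stays. It is to stay closed.
- tape_dispenser: Red desk tape dispenser with a roll of white tape, 135 x 56 mm, 96 mm high, loose, standing in front of the paper dispensers; origin at the centre of its underside, x along its length.
- ribbon_spool: Spool of violet ribbon with white flanges, 76 mm across, 50 mm high, loose, lying flat on the bench; origin at the centre of its underside.
- vase: Pale green glass vase of daffodils, 100 mm across, glass 190 mm high, flowers to about 360 mm, loose, beside the dispensers; origin at the centre of its underside.
Things that resemble listed ones, but are neither listed nor needed, are in the scene too. What is meant by the tape_dispenser is not yellow, and is the larger of those in its own colour. Leave any pink or turquoise look-alike of the ribbon_spool alone.

How it is judged (in metres and radians):
On the way:
1. the fingers push up the empty dispenser's cutter bar (value of joint empty_bar above 0.15 rad and contact force between the fingers and empty_bar above 0.3 N), for 0.1 s.
At the end, for the whole second after the job is handed in: The empty dispenser's cutter bar stays at rest fully back against its stops (above 1.15 rad of 1.21), the full dispenser's bar is closed (under 0.05 rad), and tape dispenser, ribbon spool and vase stand upright within 20 mm of where they were (value of joint empty_bar above 1.15 rad and velocity of joint empty_bar between -0.05 and 0.05 rad/s and value of joint full_bar below 0.05 rad and distance of each of tape_dispenser, ribbon_spool, vase from where it was at the start of the episode below 0.02 m and angle between each of tape_dispenser, ribbon_spool, vase's own z axis and vertical below 0.15 rad); the robot touches nothing.
It fails at once if the cutter bar of the full dispenser is raised (value of joint full_bar above 0.12 rad).
It fails at once if the cutter bar is squeezed or forced: over 35 N from the fingers while it stands still short of its stops (value of joint empty_bar below 1.15 rad and contact force between the fingers and empty_bar above 35 N and velocity of joint empty_bar between -0.1 and 0.1 rad/s).
It fails at once if the tape dispenser is shifted, lifted or tipped (distance of tape_dispenser from where it was at the start of the episode above 0.02 m or angle between tape_dispenser's own z axis and vertical above 0.3 rad).
It fails at once if the ribbon spool is shifted, lifted or tipped (distance of ribbon_spool from where it was at the start of the episode above 0.02 m or angle between ribbon_spool's own z axis and vertical above 0.3 rad).
It fails at once if the vase is shifted, lifted or tipped (distance of vase from where it was at the start of the episode above 0.02 m or angle between vase's own z axis and vertical above 0.3 rad).
It also fails if it takes over 34 s, if anything falls off the work surface, if the arm or the gripper's body presses on something with over 40 N, if the wrist force passes 120 N, or if a joint passes its speed limit or range.

ROBOT

A 6-joint arm with a two-finger parallel gripper is mounted at the origin on the work surface. World frame = base frame: x ahead of the robot, y to its left, z up, the work surface at z = 0. Lengths are in mm, angles in rad, forces in N, time in s.
With the tool pointing down it reaches from about 350 to 775 mm from the base axis. Payload 7.3 kg.
Tool frame: the origin (TCP) lies at the centre of the arm's flange, where the gripper is bolted on; the fingertips stand 178 mm ahead of it and the grasp point (between the pads) lies 159 mm ahead of it; z points along the fingers, y is the direction in which the jaws open and shut (so a half turn about z gives the same grasp; the last joint's range is limited). The gripper opens to 92 mm and grips with 3 to 60 N. Pads are 19 mm wide; open, the fingers measure 130 mm over their backs; the gripper's body (75 mm by 190 mm) begins 47 mm behind the grasp point.
Start: joints at [-1.4, 0.342, 1.524, -0, 1.275, -0.146], TCP at [163.572, -498.871, 404.741] pointing down, gripper open.
Joint ranges: [-2.53, 2.53], [-0.77, 2.02], [0.04, 2.7], [-1, 4.14], [0.28, 2.66], [-3.11, 3.11]. Speed limits (rad/s): [2.57, 2.57, 3.14, 3.14, 3.14, 3.14].

INTERFACE

Orientations are given as [roll, pitch, yaw] about the fixed x, y, z axes, in that order (R = Rz(yaw) Ry(pitch) Rx(roll)).
In Python, from plant import get_obs, capture, close_job gives the robot as it stands. The module is installed in compiled form; this text tells all that it offers.
- The arm moves only by the shell command python3 -m pendant 'ROWS'. ROWS is JSON, a list of rows, each a list of 3 entries, a list of its own where there are three numbers: the shift along the tool's x, y, z in m, then the turn, a rotation vector about the tool's x, y, z in rad, then the finger opening in m, from 0 to 0.0918. In form: [[[tx, ty, tz], [wx, wy, wz], fingers], ...]. A call has 1 to 10 rows; each row is the pose to reach, as a shift and turn from the pose commanded when the call began, along the tool's axes at that moment; what a row does not reach only later rows make up. A row lasts 1/12 s, in which the tool goes at most 41.7 mm and 7.16 degrees, less where a joint would pass 70% of its speed; a pose out of reach is approached as far as the arm can. A call with a gripper value outside its range is refused whole. The fingers move at their own pace and stop on an object; the grip force is fixed at half the most. Time passes only in rows, so rows that repeat a pose let the fingers close. It gives the time, the measured TCP pose, the force and the opening at its end, in the units of the state.
- get_obs(): the state, without advancing time (a new reading comes with each control period).
- capture(name): name is "scene" or "top" or "wrist"; returns a dict with "color" (420x560x3 uint8, red, green, blue), "mtx" (3x3 intrinsics, pixels), "rvec" (rotation vector, rad) and "tvec" (3), from world to camera coordinates, as OpenCV has them. Camera axes: x right, y down, z forward; pixel columns grow to the right and rows downward; lengths in mm; the calibration is good to about 2 mm. A picture is of the moment at which its call begins. There is no depth.
- close_job(): hands the job in, once; it reports no verdict.
The state is a dict: "time": time; "joint_positions": joint angles; "dq": joint speeds; "tau": joint torques, N m; "tool_pos": TCP position; "tcp_rot": TCP orientation; "contact_force": force on the tool from outside, world axes, zero at the start; "moment": the same for the moment, N m; "grip_width": finger opening in mm.
Only numpy, scipy, OpenCV 4.12 (cv2) and the standard library are available. Lean on these libraries where they do the work, as an engineer would, in place of code of your own. Each camera call takes 0.05 s, during which the arm holds its last target. There are 200 camera calls.

## Working session

There is one attempt and no reset: what is moved stays moved. The work goes in short steps, Python scripts to look and compute and a shell command to move; the robot and the scene stay as the last step left them, time stands still between calls to the robot, and variables do not carry over. Pictures are saved under pics/ and viewed, about 8 in all and at most 12, crops included, and the job is handed in when it is done.

```bash
mkdir -p pics; python3 - <<'E'
from plant import *
import cv2,numpy as np,pickle
o=get_obs();print({k:np.round(v,3) for k,v in o.items()})
for n in("scene","top"):
    c=capture(n);pickle.dump(c,open(n+'.pkl','wb'))
    R=cv2.Rodrigues(np.array(c['rvec'],float))[0];print(n,-R.T@np.ravel(c['tvec']),c['mtx'][0])
    cv2.imwrite(f'pics/{n}0.png',c['color'][:,:,::-1])
E
```

```text
{'time': np.float64(0.0), 'joint_positions': array([-1.4  ,  0.343,  1.525, -0.   ,  1.275, -0.146]), 'dq': array([ 0.002,  0.   , -0.001,  0.002,  0.001,  0.001]), 'tau': array([-1.0000e-03, -4.3124e+01, -2.4422e+01,  7.2000e-02,  5.6000e-02,
       -0.0000e+00]), 'tool_pos': array([ 163.555, -498.725,  404.041]), 'tcp_rot': array([-3.14 , -0.   ,  0.317]), 'contact_force': array([-0.963,  0.106, -1.173]), 'moment': array([ 0.   , -0.004, -0.067]), 'grip_width': np.float64(91.824)}
scene [1095.50030845  914.91116446 1029.9503337 ] [491.46949925   0.         278.20064207]
top [ 282.04582044    9.77825523 1617.62149229] [447.03819025   0.         274.67829251]
```

View pics/scene0.png

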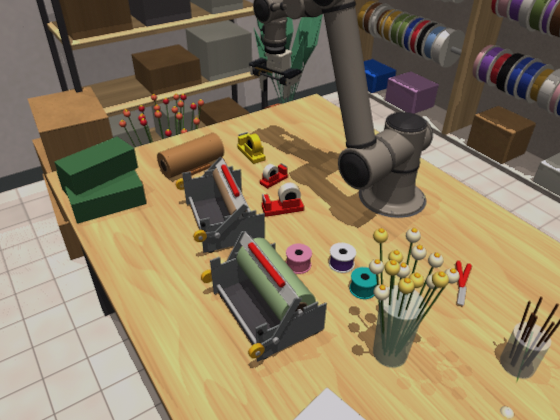

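View pics/top0.png

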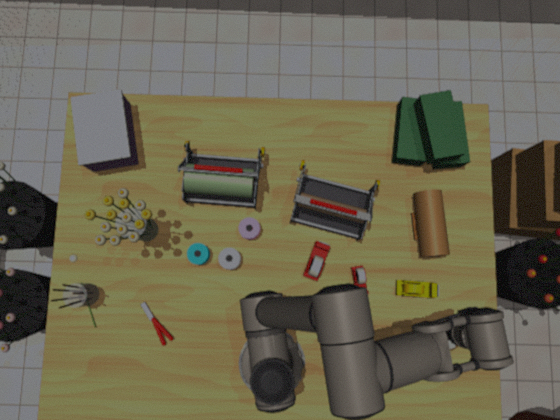

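The top view shows the empty dispenser at about (333,207), its red grip at about (333,208). The full one is at (220,180). The red tape dispensers are at (318,260) and (360,275), in front of the empty dispenser, and the vase is far to the left. Next I measure the grips.

```bash
cat > h.py <<'E'
import cv2,numpy as np,pickle
def ray(c,uv):
    R=cv2.Rodrigues(np.array(c['rvec'],float))[0];t=np.ravel(c['tvec'])
    d=R.T@np.linalg.solve(c['mtx'],[uv[0],uv[1],1]);return -R.T@t,d
def onz(c,uv,z):
    o,d=ray(c,uv);return o+d*(z-o[2])/d[2]
def tri(c1,u1,c2,u2):
    (a,d),(b,e)=ray(c1,u1),ray(c2,u2)
    s=np.linalg.lstsq(np.c_[d,-e],b-a,rcond=None)[0];p,q=a+d*s[0],b+e*s[1];return (p+q)/2,np.linalg.norm(p-q)
def reds(c):
    h=cv2.cvtColor(c['color'],cv2.COLOR_RGB2HSV)
    m=(((h[...,0]<6)|(h[...,0]>174))&(h[...,1]>170)&(h[...,2]>90)).astype(np.uint8)
    n,l,s,ce=cv2.connectedComponentsWithStats(m);out=[]
    for i in range(1,n):
        if s[i,4]>60:
            pts=np.argwhere(l==i)[:,::-1].astype(float);v=np.linalg.svd(pts-pts.mean(0),full_matrices=False)[2][0]
            t=(pts-ce[i])@v; out.append((s[i,4],ce[i],ce[i]+v*t.min(),ce[i]+v*t.max()))
    return out
E
python3 - <<'E'
from h import *
C={n:pickle.load(open(n+'.pkl','rb')) for n in("scene","top")}
for n in C:
    for a,c,e,f in reds(C[n]):
        print(n,a,c.round(1),e.round(1),f.round(1),*[onz(C[n],p,z).round(0)[:2] for z in(163,183) for p in(c,e,f)])
E
```

```text
scene 84 [417.6  29.6] [424.8  19.4] [411.3  38.5] [-967. -851.] [-1124.  -948.] [-840. -772.] [-919. -810.] [-1073.  -905.] [-796. -734.]
scene 124 [499.6  62.1] [507.3  52.8] [492.6  70.7] [-958. -334.] [-1086.  -387.] [-849. -288.] [-910. -305.] [-1036.  -357.] [-804. -261.]
scene 162 [229.7 180.1] [222.3 164.9] [236.9 195. ] [ 533. -188.] [ 512. -274.] [ 553. -109.] [ 546. -162.] [ 525. -246.] [565. -86.]
scene 179 [274.8 176.8] [286.8 169.3] [262.3 184.7] [ 408. -127.] [ 353. -141.] [ 462. -113.] [ 424. -103.] [ 371. -117.] [477. -89.]
scene 521 [281.7 206.3] [262.1 207.5] [302.9 205. ] [472.   7.] [522. -19.] [418.  35.] [487.  28.] [535.   2.] [434.  55.]
scene 337 [266.3 264.9] [249.4 243.5] [282.5 285.2] [635. 181.] [630.  91.] [640. 259.] [646. 197.] [641. 110.] [650. 274.]
scene 207 [462.6 273.1] [462.5 260.9] [462.7 286. ] [249. 467.] [216. 438.] [283. 495.] [269. 477.] [236. 449.] [302. 505.]
top 180 [217.9 168.2] [194.8 166.4] [241.1 170. ] [652. 198.] [656. 275.] [648. 121.] [647. 196.] [651. 272.] [643. 119.]
top 179 [333.5 206.7] [310.8 200.7] [355.8 212.6] [ 532. -189.] [ 550. -114.] [ 514. -263.] [ 529. -186.] [ 547. -112.] [ 511. -259.]
top 248 [316.9 255.6] [322.9 243.5] [306.7 276.3] [ 370. -136.] [ 410. -155.] [ 302. -104.] [ 368. -134.] [ 408. -153.] [ 302. -102.]
top 176 [160.9 330.7] [152.8 318.1] [167.9 341.5] [119. 355.] [157. 383.] [ 87. 331.] [122. 351.] [159. 378.] [ 89. 327.]
```

Both views put the empty grip's centre at (532,-189,163), agreeing within 1 mm. The tube measures about 153–170 mm against 160. The dispenser yaw is about -0.24, and the end of the swing is at about 700 mm radius, which is reachable. I'll move to a standoff in front of the grip with the fingers closed.

```bash
python3 -m pendant '[[[0.03,-0.016,0],[0,0,0.05],0],[[0.066,-0.035,0],[0,0,0.11],0],[[0.102,-0.054,0],[0,0,0.17],0],[[0.138,-0.074,0],[0,0,0.23],0],[[0.174,-0.093,0],[0,0,0.29],0],[[0.21,-0.112,0],[0,0,0.35],0],[[0.246,-0.131,0],[0,0,0.41],0],[[0.282,-0.151,0],[0,0,0.47],0],[[0.316,-0.169,0],[0,0,0.52],0],[[0.34,-0.182,0],[0,0,0.557],0]]'
python3 - <<'E'
from plant import get_obs
import numpy as np
o=get_obs();p=np.array(o['tool_pos']);print(p,o['tcp_rot'])
y=-.24;ax=np.array([np.cos(y),np.sin(y)]);ay=np.array([-ax[1],ax[0]])
d=p[:2]-[532,-189];print('rel grip x,y',d@ax,d@ay)
E
```

```text
time: 0.93
tool_pos: [431.5, -217.4, 404.5]
tcp_rot: [-3.141, 0.0, -0.241]
contact_force: [0.3, 0.2, -0.1]
grip_width: 29.9
[ 431.4694976  -217.42966231  404.53191497] [-3.14085009e+00  8.71107586e-05 -2.41176344e-01]
rel grip x,y -90.89128921550376 -51.51117506880851
```

```bash
python3 -m pendant '[[[0.008,-0.012,0.014],[0,0,0],0],[[0.016,-0.026,0.03],[0,0,0],0],[[0.026,-0.04,0.046],[0,0,0],0],[[0.036,-0.05,0.06],[0,0,0],0],[[0.041,-0.0515,0.0705],[0,0,0],0],[[0.041,-0.0515,0.0705],[0,0,0],0]]'
python3 - <<'E'
from plant import *
import cv2,numpy as np
a=capture('scene')['color'][100:300,130:380];b=capture('wrist')['color']
cv2.imwrite('pics/s1.png',np.hstack([cv2.resize(a,(400,320),interpolation=2),cv2.resize(b,(400,320))])[:,:,::-1])
E
```

```text
time: 1.43
tool_pos: [482.2, -179.3, 331.9]
tcp_rot: [-3.141, 0.004, -0.239]
contact_force: [-1.1, -0.2, -0.2]
grip_width: 0.8
```

View pics/s1.png

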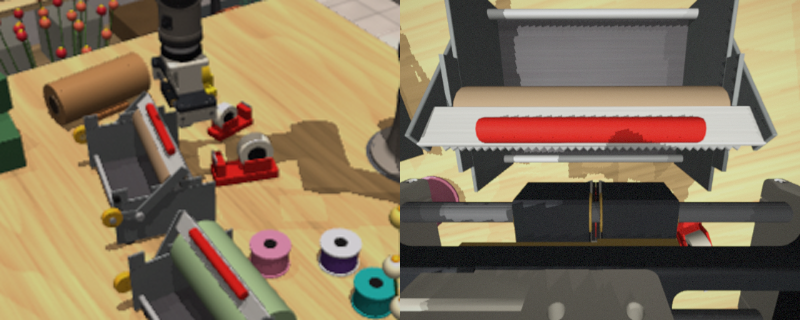

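The fingers are shut and centred about 50 mm in front of the red tube. The strip's serrated edge juts slightly ahead of the tube, so I'll dip the tips about 20 mm below the tube centre to push that front edge and follow its arc.

```bash
python3 -m pendant '[[[0.003,0,0.005],[0,0,0],0],[[0.008,0,0.011],[0,0,0],0],[[0.014,0,0.011],[0,0,0],0],[[0.02,0,0.011],[0,0,0],0],[[0.025,0,0.011],[0,0,0],0],[[0.03,0,0.010],[0,0,0],0],[[0.035,0,0.007],[0,0,0],0],[[0.04,0,0.003],[0,0,0],0],[[0.045,0,0],[0,0,0],0],[[0.045,0,0],[0,0,0],0]]'
python3 - <<'E'
from plant import *
import cv2,numpy as np
from h import *
c=capture('scene');print([(a,p.round(0)) for a,p,_,_ in reds(c)])
a=c['color'][100:300,130:380]
cv2.imwrite('pics/s2.png',cv2.resize(a,(700,560),interpolation=2)[:,:,::-1])
E
```

```text
time: 2.37
tool_pos: [526.2, -190.6, 335.0]
tcp_rot: [3.141, -0.0, -0.24]
contact_force: [-2.8, 0.7, 2.4]
grip_width: 0.4
[(np.int32(84), array([418.,  30.])), (np.int32(124), array([500.,  62.])), (np.int32(136), array([223., 178.])), (np.int32(180), array([276., 176.])), (np.int32(528), array([282., 206.])), (np.int32(336), array([266., 265.])), (np.int32(209), array([463., 273.]))]
```

View pics/s2.png

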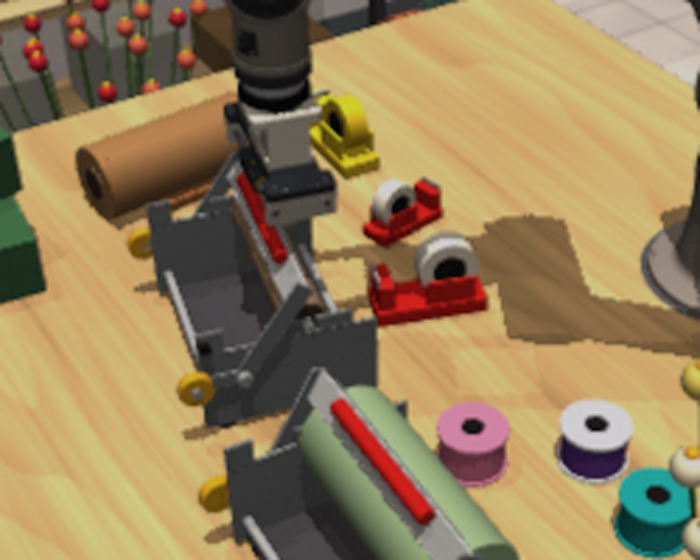

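The bar is lifting off the core with about 3 N on the fingers, and nothing else has moved. I'll continue along the arc.

```bash
python3 -m pendant '[[[0.006,0,-0.004],[0,0,0],0],[[0.013,0,-0.008],[0,0,0],0],[[0.02,0,-0.011],[0,0,0],0],[[0.027,0,-0.014],[0,0,0],0],[[0.034,0,-0.016],[0,0,0],0],[[0.041,0,-0.018],[0,0,0],0],[[0.048,0,-0.019],[0,0,0],0],[[0.055,0,-0.02],[0,0,0],0],[[0.061,0,-0.02],[0,0,0],0],[[0.066,0,-0.02],[0,0,0],0]]'
python3 - <<'E'
from plant import *
import cv2,numpy as np
c=capture('scene')
a=c['color'][100:300,130:380]
cv2.imwrite('pics/s3.png',cv2.resize(a,(700,560),interpolation=2)[:,:,::-1])
E
```

```text
time: 3.25
tool_pos: [590.7, -206.4, 354.0]
tcp_rot: [3.141, -0.0, -0.24]
contact_force: [-0.2, -0.6, 0.5]
grip_width: 0.6
```

View pics/s3.png

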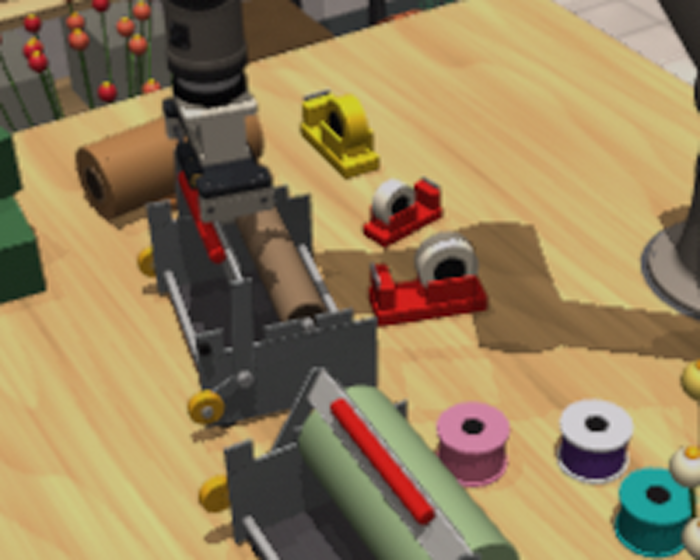

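The side arm is now about upright, at the balance point, and the contact force is near zero. I'll push a bit further, gently.

```bash
python3 -m pendant '[[[0.005,0,0],[0,0,0],0],[[0.011,0,0.001],[0,0,0],0],[[0.017,0,0.002],[0,0,0],0],[[0.023,0,0.003],[0,0,0],0],[[0.029,0,0.004],[0,0,0],0],[[0.034,0,0.005],[0,0,0],0],[[0.037,0,0.006],[0,0,0],0],[[0.037,0,0.006],[0,0,0],0],[[0.037,0,0.006],[0,0,0],0]]'
python3 - <<'E'
from plant import *
import cv2,numpy as np
c=capture('scene')
a=c['color'][100:300,130:380]
cv2.imwrite('pics/s4.png',cv2.resize(a,(700,560),interpolation=2)[:,:,::-1])
E
```

```text
time: 4.05
tool_pos: [625.8, -215.0, 348.0]
tcp_rot: [3.142, 0.0, -0.24]
contact_force: [-0.1, -0.4, 0.5]
grip_width: 0.2
```

View pics/s4.png

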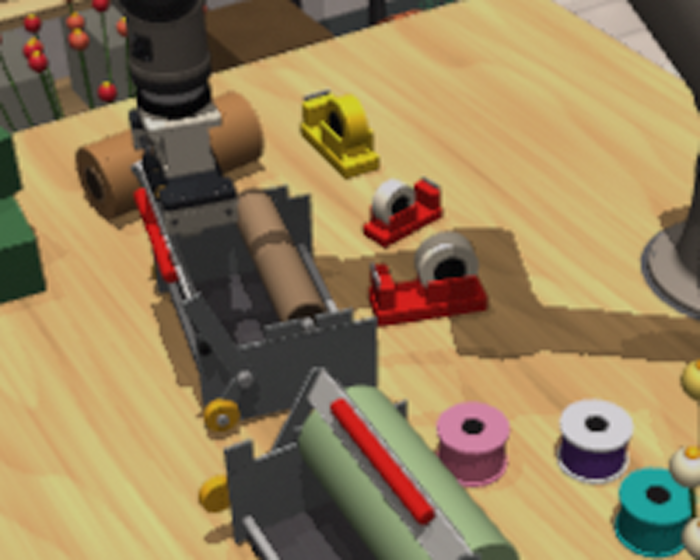

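The bar has tipped back. Retreating forward and up.

```bash
python3 -m pendant '[[[-0.01,0,0],[0,0,0],0],[[-0.025,0,-0.002],[0,0,0],0],[[-0.045,0,-0.01],[0,0,0],0],[[-0.07,0,-0.025],[0,0,0],0],[[-0.1,0,-0.045],[0,0,0],0],[[-0.13,0,-0.065],[0,0,0],0],[[-0.155,0,-0.08],[0,0,0],0],[[-0.17,0,-0.09],[0,0,0],0],[[-0.17,0,-0.09],[0,0,0],0],[[-0.17,0,-0.09],[0,0,0],0]]'
python3 - <<'E'
from plant import *
import cv2,numpy as np
from h import *
c=capture('scene');t=capture('top')
old={n:pickle.load(open(n+'.pkl','rb')) for n in("scene","top")}
for n,k in(('scene',c),('top',t)):
    print(n,[(a,p.round(1)) for a,p,_,_ in reds(k)])
g=lambda k:min(reds(k[0]),key=lambda r:np.hypot(*(r[1]-k[1])))
ax=np.array([np.cos(.24),-np.sin(.24)]);hi=np.array([532,-189])+81*ax
for k in((c,(195,187)),(t,(340,170))):
    r=g(k);p=[onz(k[0],r[1],z) for z in(181,194)];print(r[1],p[0].round(0),'x from hinge',[((q[:2]-hi)@ax).round(1) for q in p])
for n,k in(('scene',c),): # change mask in bench regions
    d=np.abs(k['color'].astype(int)-old[n]['color']).max(2)
    for nm,(x0,y0,x1,y1) in dict(spool=(328,243,357,272),vase=(370,285,415,367),tape=(260,183,305,216)).items(): print(nm,(d[y0:y1,x0:x1]>60).mean().round(3))
a=c['color'][100:300,130:380]
cv2.imwrite('pics/s5.png',np.hstack([cv2.resize(a,(400,320),interpolation=2),cv2.resize(t['color'][120:320,160:410],(400,320),interpolation=2)])[:,:,::-1])
E
```

```text
time: 4.93
tool_pos: [460.2, -174.4, 439.3]
tcp_rot: [3.141, -0.003, -0.241]
contact_force: [-0.3, 0.0, 0.3]
grip_width: 0.6
scene [(np.int32(123), array([499.6,  62.2])), (np.int32(86), array([281.8, 172.5])), (np.int32(151), array([184.8, 183.4])), (np.int32(483), array([283.2, 206. ])), (np.int32(337), array([266.3, 264.9])), (np.int32(208), array([462.6, 273.1]))]
top [(np.int32(84), array([343.8, 166. ])), (np.int32(181), array([218.3, 168.3])), (np.int32(106), array([360.4, 288.2])), (np.int32(175), array([160.8, 330.8]))]
[184.82781457 183.39735099] [ 664. -222.  181.] x from hinge [np.float64(55.4), np.float64(57.7)]
[343.82142857 165.98809524] [ 666. -219.  181.] x from hinge [np.float64(56.9), np.float64(53.0)]
spool 0.0
vase 0.0
tape 0.094
```

View pics/s5.png

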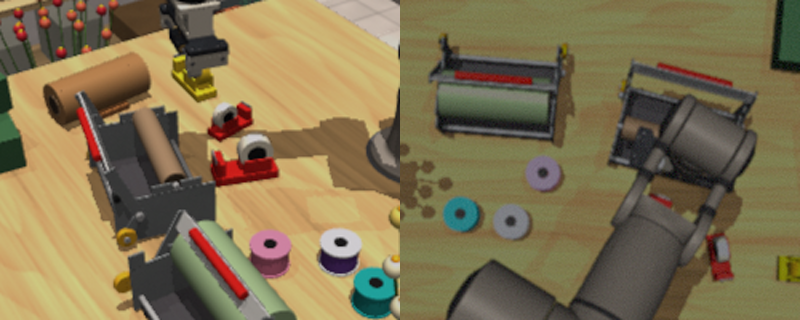

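The grip is 55–57 mm behind the hinge in both views, where fully open predicts 53, so the bar is on its stops. The full dispenser's grip hasn't moved. The 9% pixel change at the tape dispenser matches the arm's shadow, and its outline sits where it was. The arm is clear, so I'm handing in.

```bash
python3 -c "
from plant import *
print(get_obs()['contact_force']);print(close_job())"
```

```text
[ 0.83829768 -0.38232629 -0.03436667]
the job is handed in; nothing more can be done
None
```

I pushed the empty dispenser's cutter bar up and back with closed fingertips. It tipped past its balance point and is resting fully open. I then backed the arm clear and handed the job in at about 5 s on the robot's clock; no verdict is reported.

**Last checks:**
- **Empty bar:** its grip measured about 55–57 mm behind the hinge in both camera views, against 53 mm expected when fully open. That 2–4 mm difference is close to the calibration error.
- **Force:** I only read it at the end of each move. The highest reading was about 4 N, against a limit of 35 N.
- **Full bar:** its grip is at the same pixels as at the start, so it stayed closed.
- **Spool and vase:** neither shows any change in the scene view.
- **Tape dispenser:** about 9% of its pixels changed and its centre appeared to move about 1.5 px. I put this down to the arm's shadow, since its outline stands where it was. In the last top view the arm hid it, so I could not cross-check there.

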